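# Pop the sample-port hatch on a leak tester

## Robot

A 7-joint arm with a two-finger parallel gripper is mounted at the origin on the work surface. World frame = base frame: x ahead of the robot, y to its left, z up, the work surface at z = 0. Lengths are in m, angles in rad, forces in N, time in s.
With the tool pointing down it reaches from about 0.4 to 0.9 m from the base axis. Payload 5.5 kg.
Tool frame: the origin (TCP) lies at the very end of the fingers, on their centre line; the grasp point (between the pads) lies 19 mm behind it; z points along the fingers, y is the line along which they close (so a half turn about z gives the same grasp; the last joint's range is limited). The gripper opens to 85 mm and grips with 20 to 120 N. Pads are 22 mm wide; open, the fingers measure 114 mm over their backs; the gripper's body (76 mm by 85 mm) begins 54 mm behind the grasp point. The pads swing forward as they close: fully open they stand 13 mm farther back than shut.
Start: joints at [1.429, 0.501, -0.427, 1.55, 0.221, 1.138, -0.21], TCP at [0.256, -0.597, 0.231] pointing down, gripper open.
Joint ranges: [-2.88, 2.88], [-0.31, 2.03], [-1.54, 1.56], [0.2, 2.42], [-1.41, 4.55], [0.19, 2.02], [-2.57, 2.57]. Speed limits (rad/s): [2.57, 2.57, 3.14, 3.14, 3.14, 3.14, 3.14].

## Interface

Orientations are given as a unit quaternion [w, x, y, z].
In Python, from cell import robot gives the robot as it stands.
- The arm moves only by the shell command python3 -m inch 'ROWS'. ROWS is JSON, a list that holds one entry, the list of rows, each a list of 7 numbers: the shift along the tool's x, y, z in mm, then the turn, a rotation vector about the tool's x, y, z in rad, then the finger opening in mm, from 0 to 85.4. A call has 1 to 20 rows; each row shifts and turns the commanded pose from where the row before left it, along the tool's axes as they then stand; what a row does not reach is not made up. A row lasts 1/8 s, in which the tool goes at most 62.5 mm and 10.7 degrees, less where a joint would pass 70% of its speed; a pose out of reach is approached as far as the arm can. A call with a gripper value outside its range is refused whole. The fingers move at their own pace and stop on an object; the grip force is fixed at half the most. Time passes only in rows, so rows that do not move let the fingers close. It gives the time, the measured TCP pose, the force, the opening and the grip force at its end, in the units of the state.
- robot.observe(): the state, without advancing time (a new reading comes with each control period).
- robot.get_image(name): name is "scene" or "top"; returns (picture, depth): 420x560x3 uint8, red, green, blue; 420x560 float32, m along the optical axis (not along the pixel's ray), 0 where there is no reading.
- robot.camera_info(name): a dict with "fx", "fy", "cx", "cy" (pixels), "dist" ([k1, k2, p1, p2, k3] as OpenCV has them; the pictures are not rectified), "rvec" (rotation vector, rad) and "tvec" (3), from world to camera coordinates, as OpenCV has them. Camera axes: x right, y down, z forward; pixel columns grow to the right and rows downward; lengths in m; the calibration is good to about 2 mm. A picture is of the moment at which its call begins. camera_info takes no time and is no camera call.
- robot.sign_off(): hands the job in; it is judged then, once.
Trained networks look in the newest picture that a camera, given by its name, has taken for a name from the list of things; names that differ only in an ending like _2 or _b are one class to them, and where a whole thing is asked for, a point or a joint stands for the part that bears it (a point fixed in the world has none). Each returns a list of dicts, best first, with "p" (0 to 1); they miss things now and then, are a little off and sometimes report something else, mostly with a low value. They report only what shows in the picture. A call takes as long as a camera call.
- robot.cut_out(camera, thing): "region" (420x560 bool, what is visible of it) and "point" ([column, row] in pixels, amid what is visible of it).
- robot.mark_of(camera, thing): "point" ([column, row] in pixels: a listed point, or the origin of a listed thing).
The state is a dict: "time_s": time; "q": joint angles; "joint_velocities": joint speeds; "joint_efforts": joint torques, N m; "ee_pos": TCP position; "tcp_rot": TCP orientation; "contact_force": force on the tool from outside, world axes, zero at the start; "wrist_torque": the same for the moment, N m; "finger_gap": opening from 0.0 (shut) to 1.0 (fully open); "finger_force": force on a finger pad.
Only numpy, scipy, OpenCV 4.12 (cv2) and the standard library are available. Lean on these libraries where they do the work, as an engineer would, in place of code of your own. Each camera call takes 0.05 s, during which the arm holds its last target. There are 200 camera calls.

## Task

Open the blue sample-port hatch on the leak tester: its push-push latch lets go when the free end is pressed all the way in once with the fingertips and released, so press at the white mark, take the hand away and watch the hatch spring up. When you have seen that it stays fully open by itself, press the green confirm button all the way in and let it come back out. Never push the hatch back towards shut or press confirm early, pinch or lift nothing, and leave the grey filter hatch, the two steel transmitters and the small steel-and-brass plug alone.

Things in the scene. Friction and masses are not known exactly. Their poses are not given: they have to be found in the camera images.
- console: White leak-test console, fixed, 310 mm deep (x), 420 wide (y), turned up to 17 degrees. Origin: on the table under its middle; its -x side (sloping screen panel) faces the robot. On its flat deck, 60 mm above the table, stand two grey port housings (76 x 72 mm, 50 high; either hatch may be left or right), between them the green button, and the plug.
- sample_hatch (a joint): Angle (rad) of the BLUE hatch (66 mm long in x, 60 wide, 8 thick): about 0 = shut, latched; 1.2 = fully open. Hinged along its far (+x) end: the free end, nearest the robot, swings up and away. Pressed in past -0.1 (end stop -0.125, 7 mm at the mark, 2 to 3 N) and released, it unlatches; a damped spring opens it in 1.5 s, following the finger. Pressed shut again it would relatch.
- sample_press (a point): White round mark (20 mm across, 2 mm thick) on top of the blue hatch near its free end, i.e. the end nearest the robot; the point is the centre of the mark's upper face. z is the upward normal of the hatch, x runs from the mark to the hinge; it moves with the hatch. 122 mm above the table when shut.
- filter_hatch (a joint): Opening angle (rad) of the GREY hatch, same make as the blue one: stays about 0 (shut, latched).
- filter_press (a point): White mark on the grey hatch, same place on it as on the blue one. Not to be pressed.
- confirm (a joint): Travel (m) of the green confirm button: 0 = out, 0.006 = fully in. Spring return; fully in takes about 4.5 N.
- confirm_top (a point): Centre of the top face of the green round button (30 mm across, in a black collar 46 mm across and 12 mm high); the face is 22 mm above the console's deck and is pressed straight down.
- transmitter_a: Loose steel pressure transmitter, 0.9 kg, standing on the table beside the console: a block about 72 x 86 mm, 56 mm high, with a threaded collar (54 mm across) up to 108 mm. Origin: centre of its underside. To be left alone.
- transmitter_b: A second transmitter like the first, on the other side of the console. To be left alone.
- plug: Loose test plug standing on the console's deck: steel foot 32 mm across and 18 mm high, brass top 22 mm across, 32 mm high in all. Origin: centre of its underside. To be left alone.

How it is judged:
On the way, in this order (a step that is already met when the one before it is completed fails the run):
1. the blue hatch is pressed in by the fingers (value of joint sample_hatch below -0.06 rad and contact force between the fingers and sample_hatch above 0.5 N).
2. the blue hatch has sprung fully open and stays there untouched for half a second (value of joint sample_hatch above 1.1 rad and contact force between each of the arm, the fingers and sample_hatch below 0.1 N), for 0.5 s.
3. the green confirm button is pressed in by the fingers while the hatch stands open (value of joint confirm above 0.0045 m and value of joint sample_hatch above 1.1 rad and contact force between the fingers and confirm above 0.5 N).
At the end, for the whole second after the job is handed in: The blue hatch stands open (above 1.1 rad), the confirm button is out again (below 2 mm), the grey hatch is still latched (within about 0.03 rad of shut), and the transmitters and the plug are within 20 mm of where they started (value of joint sample_hatch above 1.1 rad and value of joint confirm below 0.002 m and value of joint filter_hatch between -0.03 and 0.04 rad and distance of each of transmitter_a, transmitter_b, plug from where it was at the start of the episode below 0.02 m); the robot touches nothing.
It fails at once if the blue hatch is pushed back towards shut after it has popped (faster than 0.4 rad/s) (value of joint sample_hatch between 0.2 and 1.1 rad and velocity of joint sample_hatch below -0.4 rad/s).
It fails at once if confirm is pressed (more than 3 mm) before the hatch is open (value of joint confirm above 0.003 m and value of joint sample_hatch below 1 rad).
It fails at once if the grey filter hatch is pressed or opened (value of joint filter_hatch below -0.04 rad or value of joint filter_hatch above 0.1 rad).
It fails at once if a transmitter or the plug is moved by more than 20 mm, tipped or lifted (distance of any of transmitter_a, transmitter_b, plug from where it was at the start of the episode above 0.02 m or angle between any of transmitter_a, transmitter_b, plug's own z axis and vertical above 0.3 rad).
It also fails if it takes over 38 s, if anything falls off the work surface, if the arm or the gripper's body presses on something with over 40 N, if the wrist force passes 120 N, or if a joint passes its speed limit or range.

## Working session

There is one attempt and no reset: what is moved stays moved. The work goes in short steps, Python scripts to look and compute and a shell command to move; the robot and the scene stay as the last step left them, time stands still between calls to the robot, and variables do not carry over. Pictures are saved under pics/ and viewed, at most 10 in all, crops included, and the job is handed in when it is done.

```bash
mkdir -p pics
cat > h.py <<'E'
import numpy as np, cv2
from scipy.spatial.transform import Rotation as R
from cell import robot
def ray(cam,px):
    c=robot.camera_info(cam); K=np.array([[c['fx'],0,c['cx']],[0,c['fy'],c['cy']],[0,0,1.]])
    u=cv2.undistortPoints(np.array([[px]],float),K,np.array(c['dist'],float))[0,0]
    M=cv2.Rodrigues(np.array(c['rvec'],float))[0]; t=np.array(c['tvec'],float).ravel()
    return -M.T@t, M.T@np.array([u[0],u[1],1.])
def atz(cam,px,z):
    o,d=ray(cam,px); return o+d*(z-o[2])/d[2]
def atdepth(cam,px,dep):
    o,d=ray(cam,px); p=np.round(px).astype(int)
    w=dep[p[1]-2:p[1]+3,p[0]-2:p[0]+3]; return o+d*np.median(w[w>0]) if (w>0).any() else None
def totool(p):
    s=robot.observe(); q=s['tcp_rot']; r=R.from_quat([q[1],q[2],q[3],q[0]])
    return r.inv().apply(np.array(p)-s['ee_pos'])*1000
E
python3 - <<'E'
from h import *
Z={'sample_press':.122,'filter_press':.122,'confirm_top':.082,'transmitter_a':0,'plug':.06,'console':0}
np.set_printoptions(precision=4,suppress=True)
ims=[]
for cam in('top','scene'):
    im,d=robot.get_image(cam); cv2.imwrite(f'pics/{cam}0.png',im[:,:,::-1])
    for n,z in Z.items():
        for m in robot.mark_of(cam,n)[:3]: print(cam,n,round(m['p'],2),np.round(m['point']),atz(cam,m['point'],z),atdepth(cam,m['point'],d))
s=robot.observe();print(s['time_s'],s['ee_pos'],s['tcp_rot'],s['finger_gap'],s['q'])
E
```

```text
top sample_press 0.56 [263. 209.] [0.5512 0.0801 0.122 ] [0.551  0.08   0.1229]
top filter_press 0.84 [386. 215.] [ 0.536  -0.1704  0.122 ] [ 0.5359 -0.1704  0.1223]
top confirm_top 0.46 [316. 233.] [ 0.507  -0.0295  0.082 ] [ 0.5068 -0.0295  0.083 ]
top transmitter_a 0.95 [199. 258.] [0.4654 0.228  0.    ] [0.4524 0.2126 0.1074]
top transmitter_a 0.86 [456. 237.] [ 0.5076 -0.3521  0.    ] [ 0.4956 -0.3258  0.0765]
top plug 0.5 [322. 192.] [ 0.6006 -0.0468  0.06  ] [ 0.5929 -0.0439  0.0912]
top console 0.87 [319. 231.] [ 0.5253 -0.0431  0.    ] [ 0.5112 -0.0362  0.0822]
scene sample_press 0.86 [306. 192.] [0.5472 0.0821 0.122 ] [0.547  0.0822 0.1219]
scene filter_press 0.86 [191. 228.] [ 0.543  -0.1718  0.122 ] [ 0.5427 -0.1717  0.1218]
scene filter_press 0.39 [250. 254.] [ 0.6691 -0.1057  0.122 ] [ 0.602  -0.0772  0.0603]
scene confirm_top 0.5 [249. 215.] [ 0.5123 -0.0344  0.082 ] [ 0.5101 -0.0334  0.0803]
scene transmitter_a 0.92 [107. 295.] [ 0.5108 -0.3562  0.    ] [ 0.531  -0.3573  0.0181]
scene transmitter_a 0.59 [342. 202.] [0.4736 0.23   0.    ] [0.4903 0.2181 0.0143]
scene transmitter_a 0.49 [251. 252.] [ 0.532 -0.044  0.   ] [ 0.598  -0.0724  0.0603]
scene plug 0.8 [259. 250.] [ 0.5989 -0.0557  0.06  ] [ 0.608  -0.0598  0.0684]
scene console 0.61 [251. 250.] [ 0.5244 -0.0418  0.    ] [ 0.5907 -0.0702  0.0601]
0.7 [ 0.256  -0.5975  0.2313] [0.     0.9796 0.201  0.    ] 1.0009450916047749 [ 1.4292  0.5009 -0.427   1.5504  0.2208  1.1383 -0.2103]
```

View pics/top0.png

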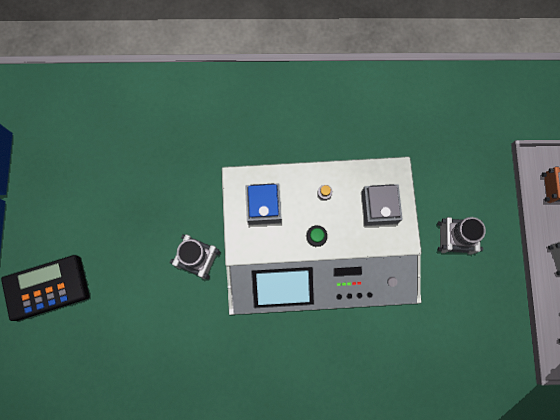

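View pics/scene0.png

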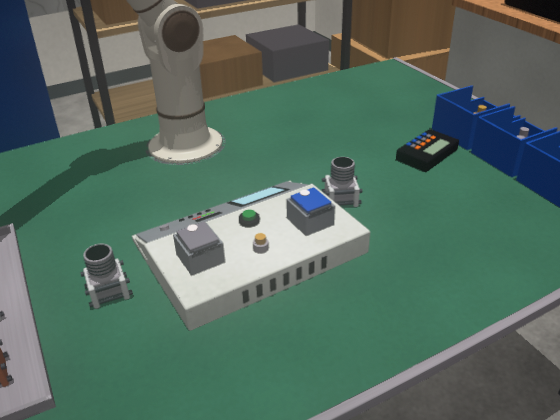

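The top view shows the blue hatch mark at about (263,211), the green button at (317,235), the grey mark at (386,212) and the plug at (325,191). The scene view agrees with this. I'll refine the two targets by colour and work out the shift.

```bash
cat > m.py <<'E'
from h import *
np.set_printoptions(precision=4,suppress=True)
def cen(cam,g,kind,r=9):
    im=cv2.imread(f'pics/{cam}0.png').astype(int); x,y=g; w=im[y-r:y+r+1,x-r:x+r+1]
    m=(w.min(2)>185) if kind=='w' else (w[...,1]>w[...,2]+40)&(w[...,1]>w[...,0]+40)&(w[...,1]>90)
    n,l,st,c=cv2.connectedComponentsWithStats(m.astype(np.uint8))
    k=min(range(1,n),key=lambda k:np.hypot(*(c[k]-r))+ (99 if st[k,4]<8 else 0)); return c[k]+[x-r,y-r],st[k,4]
for cam,g,k,z in(('top',(263,211),'w',.122),('scene',(306,193),'w',.122),('top',(317,235),'g',.082),('scene',(249,215),'g',.082)):
    try:
        c,a=cen(cam,g,k); p=atz(cam,c,z); print(cam,k,c,a,p,totool(p+[0,0,.04]))
    except Exception as e: print(cam,k,e)
E
python3 m.py
```

```text
top w [263.2273 210.6364] 66 [0.5471 0.0804 0.122 ] [ 534.5355 -508.4757   69.3251]
scene w [304.7755 189.3878] 98 [0.5371 0.086  0.122 ] [ 527.5294 -517.5113   69.3244]
top g [316.85   234.5286] 140 [ 0.5033 -0.0314  0.082 ] [ 450.175  -422.9171  109.3286]
scene g [248.4416 213.1429] 77 [ 0.504  -0.0326  0.082 ] [ 450.3553 -421.547   109.3287]
```

```bash
python3 -m inch '[[[31.4,-29.9,0,0,0,0,0],[31.4,-29.9,0,0,0,0,0],[31.4,-29.9,0,0,0,0,0],[31.4,-29.9,0,0,0,0,0],[31.4,-29.9,0,0,0,0,0],[31.4,-29.9,0,0,0,0,0],[31.4,-29.9,0,0,0,0,0],[31.4,-29.9,0,0,0,0,0],[31.4,-29.9,0,0,0,0,0],[31.4,-29.9,0,0,0,0,0],[31.4,-29.9,0,0,0,0,0],[31.4,-29.9,0,0,0,0,0],[31.4,-29.9,0,0,0,0,0],[31.4,-29.9,0,0,0,0,0],[31.4,-29.9,0,0,0,0,0],[31.4,-29.9,0,0,0,0,0],[31.4,-29.9,0,0,0,0,0],[0,0,0,0,0,0,0]]]'
python3 - <<'E'
from h import *
print(totool([.547,.081,.122]),robot.observe()['contact_force'])
E
```

```text
time_s: 2.95
ee_pos: [0.547, 0.0847, 0.2318]
tcp_rot: [-0.001, 0.979, 0.204, 0.001]
contact_force: [-0.0, -0.4, -0.7]
finger_gap: -0.004
finger_force: 0.0
[ -1.72616756   3.62591906 109.76724514] [-0.03959524 -0.40919276 -0.67510303]
```

```bash
python3 -m inch '[[[-1.7,3.6,25,0,0,0,0],[0,0,25,0,0,0,0],[0,0,25,0,0,0,0],[0,0,15,0,0,0,0],[0,0,0,0,0,0,0]]]'
python3 - <<'E'
from h import *
print(totool([.547,.081,.122]))
a=robot.get_image('scene')[0]; cv2.imwrite('pics/n1.png',cv2.resize(a[130:260,220:400],None,fx=4,fy=4)[:,:,::-1])
E
```

```text
time_s: 3.58
ee_pos: [0.5456, 0.0752, 0.1405]
tcp_rot: [0.0, 0.98, 0.201, -0.001]
contact_force: [0.9, -0.0, -0.1]
finger_gap: -0.002
finger_force: 0.0
[ 3.64872029 -4.75260679 18.47907366]
```

View pics/n1.png

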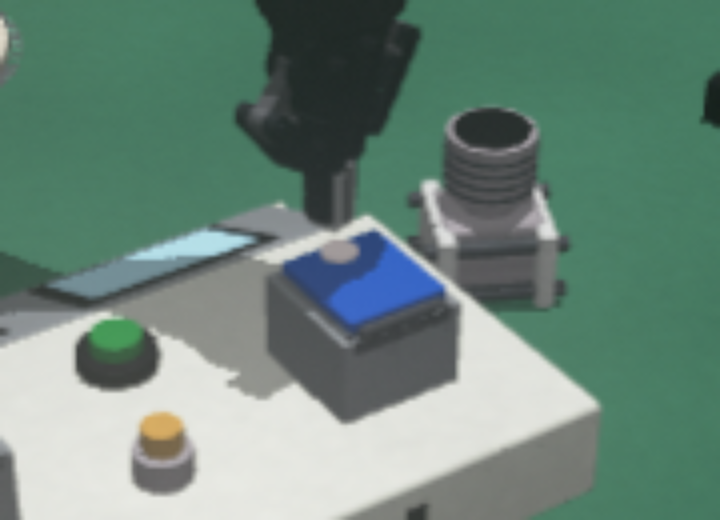

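The fingertips hang just above the white mark, at about (335,250) in the crop and slightly on the robot side. I'll correct that and then press gently.

```bash
python3 -m inch '[[[3.6,-4.7,8,0,0,0,0],[0,0,5,0,0,0,0],[0,0,0,0,0,0,0],[0,0,0,0,0,0,0]]]'
python3 - <<'E'
from h import *
print(totool([.547,.081,.122]))
E
```

```text
time_s: 4.12
ee_pos: [0.5479, 0.0818, 0.1284]
tcp_rot: [0.0, 0.98, 0.201, 0.0]
contact_force: [-0.1, -0.3, 0.9]
finger_gap: -0.002
finger_force: 0.0
[-1.10918858  0.34829894  6.4276355 ]
```

```bash
python3 -m inch '[[[0,0,4,0,0,0,0],[0,0,4,0,0,0,0],[0,0,3,0,0,0,0],[0,0,2,0,0,0,0],[0,0,0,0,0,0,0],[0,0,0,0,0,0,0]]]'
```

```text
time_s: 4.88
ee_pos: [0.5473, 0.0817, 0.1158]
tcp_rot: [0.0, 0.98, 0.201, -0.0]
contact_force: [-4.3, -1.1, 8.2]
finger_gap: -0.002
finger_force: 4.2
```

```bash
python3 -m inch '[[[0,0,1,0,0,0,0],[0,0,0,0,0,0,0]]]'
```

```text
time_s: 5.12
ee_pos: [0.5474, 0.0817, 0.1155]
tcp_rot: [0.001, 0.98, 0.201, -0.0]
contact_force: [-6.9, -2.4, 15.2]
finger_gap: 0.003
finger_force: 7.5
```

The hatch is at its end stop, with 15 N and no further travel. Now I'll take the hand up and back.

```bash
python3 -m inch '[[[0,0,-30,0,0,0,0],[0,0,-40,0,0,0,0],[-20,-8,-40,0,0,0,0],[-30,-12,-10,0,0,0,0],[-30,-12,0,0,0,0,0],[0,0,0,0,0,0,0],[0,0,0,0,0,0,0],[0,0,0,0,0,0,0],[0,0,0,0,0,0,0],[0,0,0,0,0,0,0],[0,0,0,0,0,0,0],[0,0,0,0,0,0,0],[0,0,0,0,0,0,0],[0,0,0,0,0,0,0],[0,0,0,0,0,0,0],[0,0,0,0,0,0,0]]]'
python3 - <<'E'
from h import *
print(totool([.5035,-.032,.082]))
a=robot.get_image('scene')[0]; cv2.imwrite('pics/n2.png',cv2.resize(a[110:270,180:400],None,fx=3.5,fy=3.5)[:,:,::-1])
E
```

```text
time_s: 7.12
ee_pos: [0.4617, 0.0797, 0.2343]
tcp_rot: [0.0, 0.98, 0.201, 0.0]
contact_force: [0.0, -0.6, 0.9]
finger_gap: -0.001
finger_force: 0.0
[ -5.53951093 119.11168595 152.35416559]
```

View pics/n2.png

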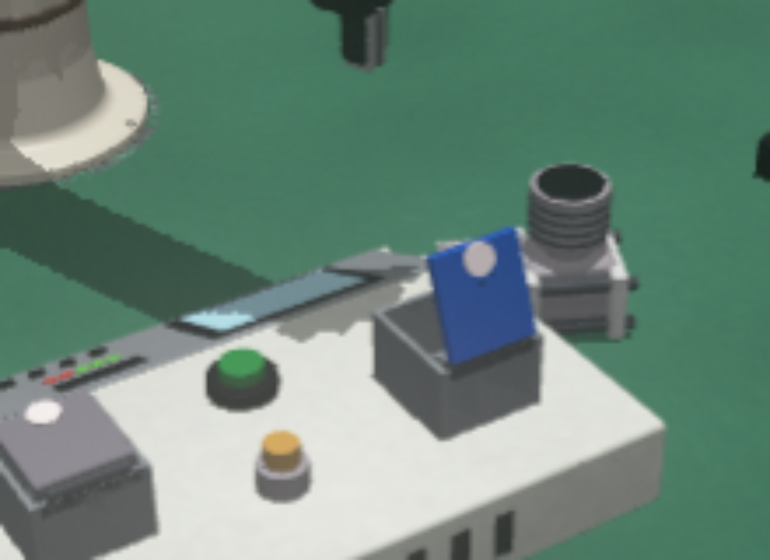

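The blue hatch stands open at about (480,295) in the crop, with its lid steeply up and the hand well clear. Next I'll move over the green button at (241,365), which also gives the hatch time to settle.

```bash
python3 -m inch '[[[0,0,0,0,0,0,0],[0,0,0,0,0,0,0],[0,0,0,0,0,0,0],[0,0,0,0,0,0,0],[-1.5,30,0,0,0,0,0],[-1.5,30,0,0,0,0,0],[-1.5,30,0,0,0,0,0],[-1,29,0,0,0,0,0],[0,0,20,0,0,0,0],[0,0,30,0,0,0,0],[0,0,30,0,0,0,0],[0,0,30,0,0,0,0],[0,0,15,0,0,0,0],[0,0,0,0,0,0,0],[0,0,0,0,0,0,0],[0,0,0,0,0,0,0]]]'
python3 - <<'E'
from h import *
print(totool([.5035,-.032,.082]))
a=robot.get_image('scene')[0]; cv2.imwrite('pics/n3.png',cv2.resize(a[110:270,180:400],None,fx=3.5,fy=3.5)[:,:,::-1])
E
```

```text
time_s: 9.18
ee_pos: [0.5044, -0.032, 0.1104]
tcp_rot: [0.0, 0.98, 0.201, 0.001]
contact_force: [-0.1, 1.0, -0.6]
finger_gap: -0.002
finger_force: 0.0
[-0.89727632 -0.35274045 28.43428073]
```

View pics/n3.png

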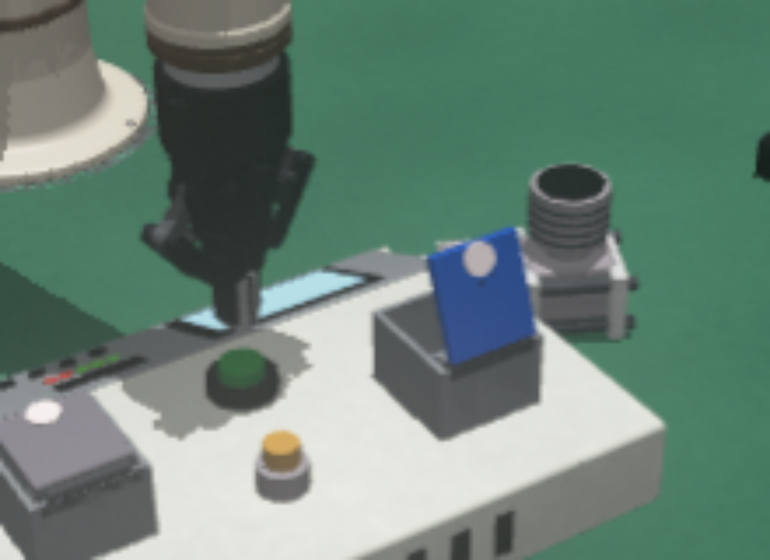

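The hatch at (480,295) hasn't moved since the last picture, so it stays open by itself. The fingertips at (240,320) are right above the button at (241,370), so I'll press now.

```bash
python3 -m inch '[[[0,0,12,0,0,0,0],[0,0,10,0,0,0,0],[0,0,5,0,0,0,0],[0,0,4,0,0,0,0],[0,0,2,0,0,0,0],[0,0,0,0,0,0,0],[0,0,0,0,0,0,0]]]'
```

```text
time_s: 10.1
ee_pos: [0.5032, -0.0318, 0.0764]
tcp_rot: [0.0, 0.98, 0.201, -0.0]
contact_force: [-3.1, -1.3, 4.5]
finger_gap: 0.003
finger_force: 2.1
```

```bash
python3 -m inch '[[[0,0,1.5,0,0,0,0],[0,0,0,0,0,0,0],[0,0,0,0,0,0,0]]]'
```

```text
time_s: 10.48
ee_pos: [0.5035, -0.0318, 0.0759]
tcp_rot: [0.001, 0.98, 0.201, -0.0]
contact_force: [-7.6, -0.4, 15.6]
finger_gap: 0.002
finger_force: 7.8
```

The button is at its stop. Now I'll go straight up.

```bash
python3 -m inch '[[[0,0,-20,0,0,0,0],[0,0,-40,0,0,0,0],[0,0,-40,0,0,0,0],[0,0,-30,0,0,0,0],[-20,-8,0,0,0,0,0],[-20,-8,0,0,0,0,0],[0,0,0,0,0,0,0],[0,0,0,0,0,0,0],[0,0,0,0,0,0,0]]]'
python3 - <<'E'
from h import *
a,d=robot.get_image('scene'); cv2.imwrite('pics/n4.png',cv2.resize(a[110:270,180:400],None,fx=3.5,fy=3.5)[:,:,::-1])
print(atdepth('scene',[248.5,213.5],d))
E
```

```text
time_s: 11.6
ee_pos: [0.4614, -0.0328, 0.2051]
tcp_rot: [-0.0, 0.98, 0.201, 0.001]
contact_force: [-0.2, 0.4, 0.1]
finger_gap: -0.002
finger_force: 0.0
[ 0.50543117 -0.03317568  0.08218495]
```

View pics/n4.png

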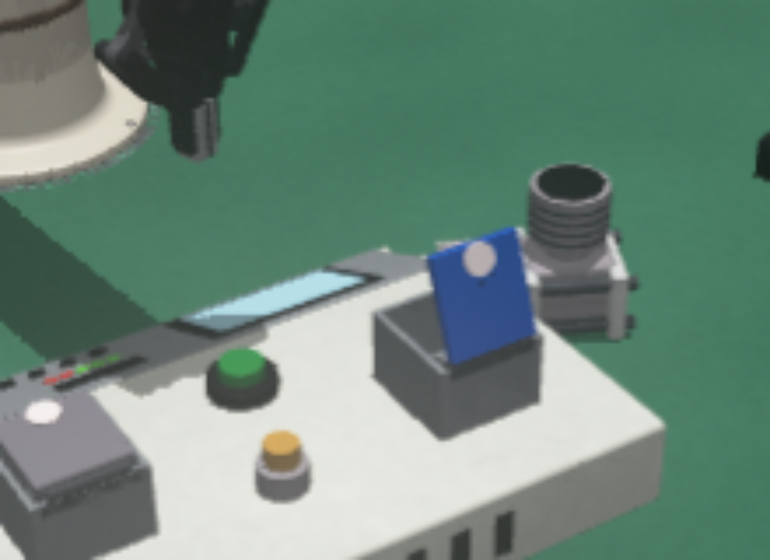

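The hatch is open at (480,295) and the button at (241,365) is back out. The plug and grey hatch are unchanged, and the hand is clear.

```bash
python3 -c "from cell import robot; print(robot.sign_off())"
```

```text
the job is handed in; nothing more can be done
None
```

The job is handed in: the blue hatch popped and stays open by itself, confirm was pressed to its stop and came back out, and nothing else was touched; sign-off returned no verdict.

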